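# Tip the shot chute to the open jar and flip the valve handle open

## Task

Set the shot dispenser to fill the open glass jar: push down the end of the copper rocking chute over that jar until it rests on its stop, never letting the chute tip down towards the black-capped jar. Then, with the chute down, push the red-knobbed valve handle over the top from the stand's right side (-y) to its left (+y), fully over, and leave both so. Only push with the fingers: grasp and lift nothing, and leave both jars, the brass mass, the test tube and the scoop standing where they are.

Things in the scene. Friction and masses are not known exactly. Their poses are not given: they have to be found in the camera images.
- stand: Fixed dispensing stand. Origin: on the bench, under the funnel's axis; x points away from the robot (yaw up to 0.3 rad either way), y left, z up. Grey base plate 240 x 130 x 12 mm from x -70 to +170 mm. Rod (14 mm) at x +125, 380 mm high. Two uprights at x +-43, 30 mm wide in y, 162 mm high, carry the chute.
- funnel_rim (a point): Centre of the funnel's mouth, on the stand's z axis, 311 mm high. Polished aluminium funnel, 100 mm across the rim, 85 mm high, in a ring 116 mm across at height 292 mm. Below it a brass valve body 34 mm square, 200 to 228 mm high, nozzle down to 193 mm. A fixed brass sleeve 12 mm thick runs from it towards the robot (to stand x -130, height 212 mm) and carries the valve handle.
- chute (a joint): Copper rocking chute: trough along the stand's y, 320 mm long, 60 mm wide inside, walls 18 mm above its floor. Pivots midway about the stand's x axis at height 155 mm. Value: 0 level, positive = left (+y) end down, negative = right (-y) end down; stops at +-0.35 rad. Starts nearly level. Light friction holds it where left (1 to 2 N at an end moves it).
- chute_left (a point): Point on the upper face of the chute's floor, midway between its side walls, 135 mm to the +y side of the pivot along the chute, 25 mm short of its left end; 8 mm above the pivot line when level. Moves with the chute.
- chute_right (a point): The same point at the chute's right end, 135 mm to the -y side of the pivot.
- valve (a joint): Valve handle: 10 mm steel rod with a red ball knob, swinging in the stand's y-z plane about a pivot along the stand's x axis. Value: 0 straight up, negative = leaning right (-y, closed, as it starts), positive = leaning left (+y, open); stops at +-0.65 rad. 1 N at the knob moves it; past about 0.35 rad beyond upright its weight carries it to the stop.
- valve_knob (a point): Centre of the red ball knob (26 mm); moves with the handle.
- valve_pivot (a point): Fixed: where the handle's rod meets its pivot axis, 140 mm from the funnel axis towards the robot (stand x -140), at height 212. The knob is at 70 mm from here.
- jar_open: Open, empty glass jar, 72 mm across, 75 mm high, loose, under one end of the chute (about 170 mm to the left or right of the funnel axis, either may be). Origin: centre of its underside. Must not be moved.
- jar_capped: Glass jar with dark lead shot and a black cap, 72 mm across, 75 mm high, loose, under the chute's other end. Origin: centre of its underside. Must not be moved.
- brass_mass: Brass cylindrical mass, 40 mm across, 60 mm high, loose, standing. Origin: centre of its underside. Must not be moved.
- test_tube: Cork-stoppered glass test tube fixed upright in a wooden block 60 x 60 x 30 mm, 126 mm high in all, loose. Origin: centre of its underside. Must not be moved.
- scoop: Green tin scoop with a dark wooden handle lying on the bench between robot and stand; tray 100 x 60 x 26 mm along its +x, handle 90 mm long along its -x. Origin: on the bench at the tray's closed end. Must not be moved.
There are look-alikes about, which are no part of the job. Several things have the shape of the test_tube; the one meant has the colours described above.

How it is judged:
On the way, in this order (a step that is already met when the one before it is completed fails the run):
1. the chute is tipped down on its stop at the open jar's side (beyond 0.31 rad) (((y of jar_open in the frame of stand above 0 m and value of joint chute above 0.31 rad) or (y of jar_open in the frame of stand below 0 m and value of joint chute below -0.31 rad))), for 0.2 s.
2. then the valve handle is flipped over to the left (beyond +0.55 rad), the chute still down (((y of jar_open in the frame of stand above 0 m and value of joint chute above 0.31 rad) or (y of jar_open in the frame of stand below 0 m and value of joint chute below -0.31 rad)) and value of joint valve above 0.55 rad), for 0.2 s.
At the end, for the whole second after the job is handed in: The chute rests within 0.04 rad of its stop with the open jar's end down (beyond 0.31 rad), the valve handle leans left beyond +0.55 rad, both are at rest, and both jars, the brass mass, the test tube and the scoop are within 15 mm of where they started and upright (within 0.2 rad) (all of step 2 and velocity of joint valve between -0.05 and 0.05 rad/s and velocity of joint chute between -0.05 and 0.05 rad/s and distance of each of jar_open, jar_capped, brass_mass, test_tube, scoop from where it was at the start of the episode below 0.015 m and angle between each of jar_open, jar_capped, brass_mass, test_tube, scoop's own z axis and vertical below 0.2 rad); the robot touches nothing.
It fails at once if the chute is tipped towards the capped jar (beyond 0.2 rad) ((y of jar_open in the frame of stand above 0 m and value of joint chute below -0.2 rad) or (y of jar_open in the frame of stand below 0 m and value of joint chute above 0.2 rad)).
It fails at once if the valve handle goes past upright (beyond +0.1 rad) while the chute is not down at the open jar (short of 0.28 rad) (value of joint valve above 0.1 rad and not ((y of jar_open in the frame of stand above 0 m and value of joint chute above 0.28 rad) or (y of jar_open in the frame of stand below 0 m and value of joint chute below -0.28 rad))).
It fails at once if a jar, the brass mass, the test tube or the scoop is shifted by more than 15 mm (distance of any of jar_open, jar_capped, brass_mass, test_tube, scoop from where it was at the start of the episode above 0.015 m).
It fails at once if a jar, the brass mass, the test tube or the scoop is lifted by more than 8 mm or tipped by more than 0.3 rad (height (world z) of any of jar_open, jar_capped, brass_mass, test_tube, scoop above 0.008 m or angle between any of jar_open, jar_capped, brass_mass, test_tube, scoop's own z axis and vertical above 0.3 rad).
It also fails if it takes over 42 s, if anything falls off the work surface, if the arm or the gripper's body presses on something with over 40 N, if the wrist force passes 120 N, or if a joint passes its speed limit or range.

## Robot

A 7-joint arm with a two-finger parallel gripper is mounted at the origin on the work surface. World frame = base frame: x ahead of the robot, y to its left, z up, the work surface at z = 0. Lengths are in m, angles in rad, forces in N, time in s.
With the tool pointing down it reaches from about 0.425 to 0.825 m from the base axis. Payload 3.6 kg.
Tool frame: the origin (TCP) lies on the centre line of the jaws, within the pads' length; the fingertips stand 19 mm ahead of it and the grasp point (between the pads) is the TCP (env.tip_reach is the z of the fingertips in the tool frame, in m); z points along the fingers, y is the line along which they close (so a half turn about z gives the same grasp; the last joint's range is limited). The gripper opens to 93 mm and grips with 3 to 60 N. Pads are 15 mm wide; open, the fingers measure 128 mm over their backs; the gripper's body (75 mm by 188 mm) begins 65 mm behind the grasp point.
Start: joints at [-1.361, 0.615, -0.013, 1.423, 0.008, 1.103, -0.04], TCP at [0.152, 0.632, 0.238] pointing down, gripper open.
Joint ranges: [-3.12, 3.12], [-0.3, 2.06], [-1.34, 1.32], [0.26, 2.42], [-1.36, 4.5], [0.01, 1.98], [-2.84, 2.84]. Speed limits (rad/s): [2.79, 2.79, 3.14, 3.14, 3.14, 3.14, 3.14].

## Interface

Orientations are given as a 3x3 rotation matrix whose columns are the frame's x, y, z axes.
In Python, from plant import monitor, eyes, env gives the robot as it stands.
- The arm moves only by the tool arm_command, never from a script. Its argument "increments" is a list of rows, each a list of 3 entries, a list of its own where there are three numbers: the closure in counts, from 0 (fully open) to 255 (shut), then the shift along the tool's x, y, z in mm, then the turn, a rotation vector about the tool's x, y, z in rad. In form: [[jaw, [dx, dy, dz], [rx, ry, rz]], ...]. A call has 1 to 12 rows; each row shifts and turns the commanded pose from where the row before left it, along the tool's axes as they then stand; what a row does not reach is not made up. A row lasts 1/12 s, in which the tool goes at most 41.7 mm and 7.16 degrees, less where a joint would pass 70% of its speed; a pose out of reach is approached as far as the arm can. A call is refused whole if a number of a shift passes 41.7 or a number of a turn 0.125, either way. A call with a gripper value outside its range is refused whole. The fingers move at their own pace and stop on an object; the grip force is fixed at half the most. Time passes only in rows, so rows that do not move let the fingers close. It gives the time, the measured TCP pose, the force, the opening and the grip force at its end, in the units of the state.
- monitor.get_state(): the state, without advancing time (a new reading comes with each control period).
- eyes.camera(name): name is "side" or "top" or "wrist"; returns the picture (420x560x3 uint8, red, green, blue); there is no depth.
- eyes.get_calibration(name): a dict with "fx", "fy", "cx", "cy" (pixels), "k1" (the pictures are not rectified: a ray, as slopes to the right and down, at radius r is drawn at 1 + k1 r^2 times it, then the intrinsics apply), "xyz" and "attitude" of the camera in the world. Camera axes: x right, y up, looking along -z (the intrinsics and any distortion apply to the point x, -y, -z); pixel columns grow to the right and rows downward; lengths in m; the calibration is good to about 2 mm. A picture is of the moment at which its call begins: read the wrist's pose just before it. get_calibration takes no time and is no camera call; for the wrist camera it gives the pose at the moment of the call.
- env.hand_in(): hands the job in; it is judged then, once.
The state is a dict: "clock": time; "joints": joint angles; "qd": joint speeds; "tau": joint torques, N m; "tcp_pos": TCP position; "ee_rot": TCP orientation; "ft_force": force on the tool from outside, world axes, zero at the start; "moment": the same for the moment, N m; "finger_gap": finger opening in m; "gripper_force": force on a finger pad.
Only numpy, scipy, OpenCV 4.12 (cv2) and the standard library are available. Lean on these libraries where they do the work, as an engineer would, in place of code of your own. Each camera call takes 0.05 s, during which the arm holds its last target. There are 200 camera calls.

## Working session

There is one attempt and no reset: what is moved stays moved. The work goes in short steps, Python scripts to look and compute and a tool call to move; the robot and the scene stay as the last step left them, time stands still between calls to the robot, and variables do not carry over. Pictures are saved under pics/ and viewed, at most 10 in all, crops included, and the job is handed in when it is done.

Besides the shell and the picture viewer there is one more tool, called after "Emit:" in YAML: its name, and indented under it one key for each argument. arm_command: Moves the arm, as the interface text tells. Its arguments: {"type":"object","properties":{"increments":{"type":"array"}},"required":["increments"]}

```bash
mkdir -p pics; cat > h.py <<'E'
import numpy as np, cv2
from plant import monitor, eyes, env
def ray(c,u,v):
    p=np.array([(u-c['cx'])/c['fx'],(v-c['cy'])/c['fy']]);q=p.copy()
    for _ in range(20): q=p/(1+c['k1']*(q@q))
    d=np.array(c['attitude'])@np.array([q[0],-q[1],-1]); return np.array(c['xyz']),d/np.linalg.norm(d)
def atz(c,u,v,z):
    o,d=ray(c,u,v); return o+d*(z-o[2])/d[2]
def proj(c,P):
    q=np.array(c['attitude']).T@(np.array(P)-np.array(c['xyz'])); s=np.array([q[0],-q[1]])/-q[2]
    s=s*(1+c['k1']*(s@s)); return np.array([c['fx']*s[0]+c['cx'],c['fy']*s[1]+c['cy']])
def tri(c1,a,c2,b):
    o1,d1=ray(c1,*a);o2,d2=ray(c2,*b)
    t=np.linalg.lstsq(np.c_[d1,-d2],o2-o1,rcond=None)[0];p,q=o1+t[0]*d1,o2+t[1]*d2
    return (p+q)/2,np.linalg.norm(p-q)
E
python3 - <<'E'
from h import *
for n in('side','top'):
    im=eyes.camera(n);cv2.imwrite(f'pics/{n}0.png',cv2.resize(im[:,:,::-1],(800,600),interpolation=cv2.INTER_CUBIC));cv2.imwrite(f'pics/{n}0raw.png',im[:,:,::-1])
    c=eyes.get_calibration(n);print(n,{k:np.round(v,3).tolist() for k,v in c.items()})
s=monitor.get_state();print(s['clock'],s['tcp_pos'],np.round(s['ee_rot'],3).tolist(),s['finger_gap'])
E
```

```text
side {'fx': 491.393, 'fy': 491.393, 'cx': 281.16, 'cy': 201.857, 'k1': -0.141, 'xyz': [0.298, 0.791, 0.695], 'attitude': [[-0.976, 0.098, -0.196], [-0.219, -0.507, 0.834], [-0.018, 0.857, 0.516]]}
top {'fx': 464.477, 'fy': 464.477, 'cx': 286.857, 'cy': 212.086, 'k1': -0.118, 'xyz': [0.376, -0.033, 1.268], 'attitude': [[-0.001, 0.995, -0.096], [-1.0, -0.002, -0.012], [-0.013, 0.096, 0.995]]}
0.1 [0.15167002 0.63137102 0.23662208] [[-0.972, 0.234, -0.001], [0.234, 0.972, -0.002], [-0.0, -0.002, -1.0]] 0.09277558669466363
```

View pics/side0.png

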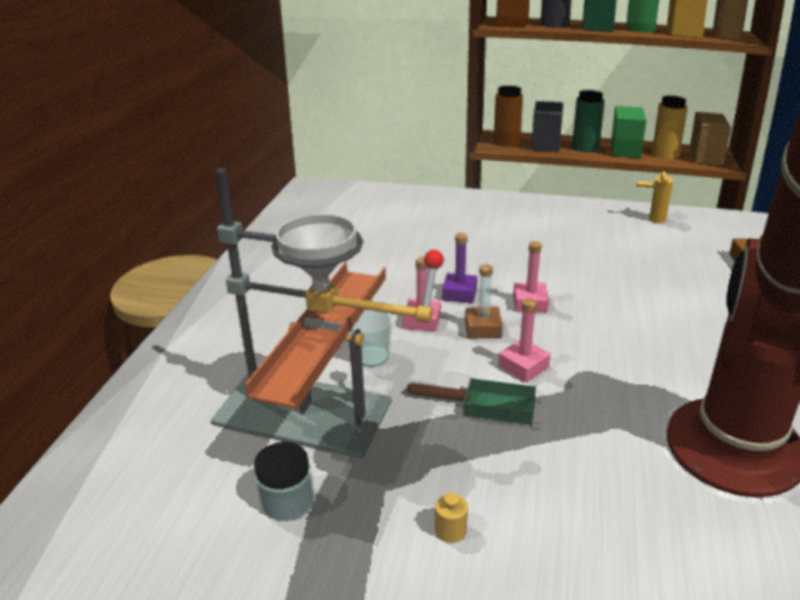

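View pics/top0.png

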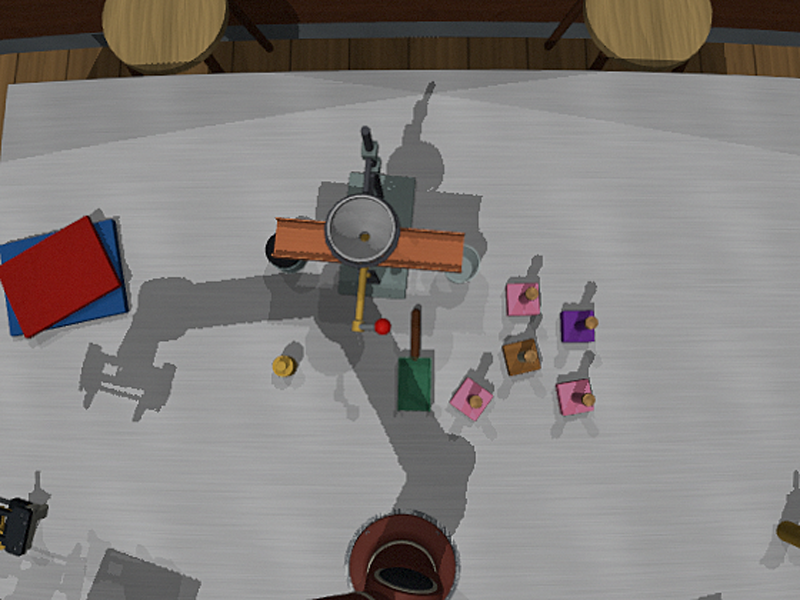

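The side view shows the capped jar at (284,480) under the left (+y) chute end, and the open glass jar at (372,340) under the right (-y) end, so the chute's right end has to go down. The red knob is at (434,259) in the side view and (383,327) in the top view, leaning right. There are five test-tube shapes in the top view. Pink blocks are at (523,298), (472,398) and (576,396), a purple one at (578,325), and a brown wood block with clear glass at (522,357). The brown one fits the description, and I only have to avoid it.

```bash
python3 - <<'E'
from h import *
t=eyes.get_calibration('top');s=eyes.get_calibration('side');k=.7
F=atz(t,362*k,230*k,.311);print('funnel',F)
K=tri(t,(383*k,327*k),s,(434*k,259*k));print('knob',K)
P=atz(t,357*k,326*k,.212);print('pivot',P)
print('funnel side',proj(s,F)/k)
for n,(u,v) in dict(nl=(276,258),fl=(278,218),nr=(463,272),fr=(465,234)).items():print(n,atz(t,u*k,v*k,.181))
for n,(u,v,z) in dict(capjar=(285,250,.075),openjar=(463,264,.05),mass=(284,366,.06),tube=(528,356,.126),tubeblk=(522,358,.03),scoopA=(415,384,.026),scoopend=(417,310,.02),p1=(531,294,.126),p2=(475,401,.126)).items():print(n,np.round(atz(t,u*k,v*k,z),3))
d=F-P;yaw=np.arctan2(d[1],d[0]);print('yaw',yaw,np.hypot(d[0],d[1]))
R=np.array([[np.cos(yaw),-np.sin(yaw),0],[np.sin(yaw),np.cos(yaw),0],[0,0,1]]);S=np.array([F[0],F[1],0])
for y in(.135,-.135):
  p=S+R@[0,y,.163];print(y,p,proj(t,p)/k,proj(s,p)/k)
im=cv2.imread('pics/top0raw.png');a=cv2.resize(im[130:250,170:350],(800,533),interpolation=cv2.INTER_CUBIC);cv2.imwrite('pics/c1.png',a)
E
```

```text
funnel [0.57607381 0.04909098 0.311     ]
knob (array([0.43651072, 0.02016024, 0.26659805]), np.float64(0.0009464484854819576))
pivot [0.44094783 0.06456304 0.212     ]
funnel side [319.96658897 228.67851147]
nl [0.55664725 0.20403673 0.181     ]
fl [0.62479556 0.20221128 0.181     ]
nr [ 0.53194889 -0.10745597  0.181     ]
fr [ 0.59582973 -0.11143064  0.181     ]
capjar [0.589 0.211 0.075]
openjar [ 0.566 -0.117  0.05 ]
mass [0.377 0.212 0.06 ]
tube [ 0.394 -0.222  0.126]
tubeblk [ 0.392 -0.227  0.03 ]
scoopA [ 0.344 -0.027  0.026]
scoopend [ 0.483 -0.031  0.02 ]
p1 [ 0.501 -0.229  0.126]
p2 [ 0.317 -0.13   0.126]
yaw -0.11400447467344038 0.1360088706419279
0.135 [0.59143109 0.18321463 0.163     ] [290.78603879 239.45322951] [282.49134437 387.14549041]
-0.135 [ 0.56071652 -0.08503267  0.163     ] [448.81772571 256.6373929 ] [365.29309312 279.05950343]
```

View pics/c1.png

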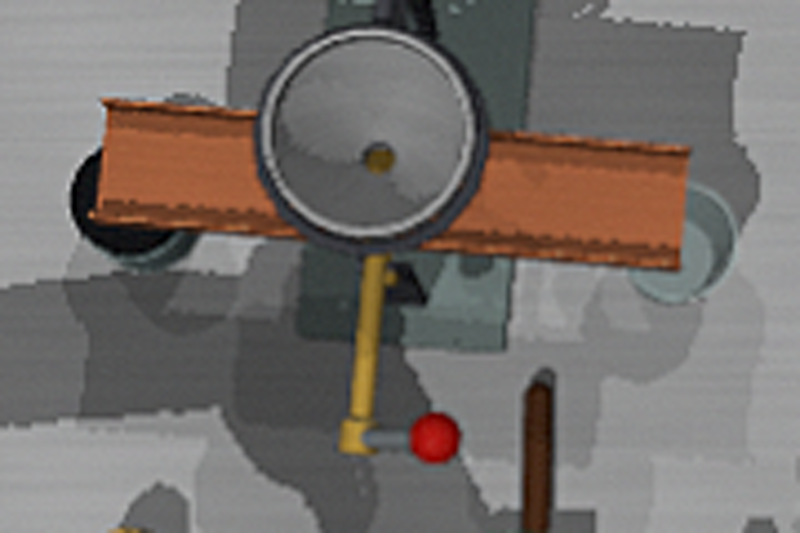

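Emit:
arm_command:
  increments:
    - [255, [0, -13, -37], [0, 0, 0]]
    - [255, [0, -13, -37], [0, 0, 0]]
    - [255, [0, -13, -37], [0, 0, 0]]
    - [255, [0, -13, -37], [0, 0, 0]]
    - [255, [0, -13, -37], [0, 0, 0]]
    - [255, [0, -13, -37], [0, 0, 0]]
    - [255, [-38.9, -1.3, 0], [0, 0, 0.0683]]
    - [255, [-38.9, -1.3, 0], [0, 0, 0.0683]]
    - [255, [-38.9, -1.3, 0], [0, 0, 0.0683]]
    - [255, [-38.9, -1.3, 0], [0, 0, 0.0683]]
    - [255, [0, 0, 0], [0, 0, 0]]
    - [255, [0, 0, 0], [0, 0, 0]]

```text
clock: 1.1
tcp_pos: [0.2809, 0.498, 0.4592]
ee_rot: [[-0.87, 0.493, 0.0], [0.493, 0.87, -0.002], [-0.001, -0.001, -1.0]]
ft_force: [-0.6, 0.4, 0.4]
finger_gap: 0.0175
gripper_force: 0.0
```

Tracking is good, so I continue the swing (18 rows left).

Emit:
arm_command:
  increments:
    - [255, [-38.9, -1.3, 0], [0, 0, 0.0683]]
    - [255, [-38.9, -1.3, 0], [0, 0, 0.0683]]
    - [255, [-38.9, -1.3, 0], [0, 0, 0.0683]]
    - [255, [-38.9, -1.3, 0], [0, 0, 0.0683]]
    - [255, [-38.9, -1.3, 0], [0, 0, 0.0683]]
    - [255, [-38.9, -1.3, 0], [0, 0, 0.0683]]
    - [255, [-38.9, -1.3, 0], [0, 0, 0.0683]]
    - [255, [-38.9, -1.3, 0], [0, 0, 0.0683]]
    - [255, [-38.9, -1.3, 0], [0, 0, 0.0683]]
    - [255, [-38.9, -1.3, 0], [0, 0, 0.0683]]
    - [255, [-38.9, -1.3, 0], [0, 0, 0.0683]]
    - [255, [-38.9, -1.3, 0], [0, 0, 0.0683]]

```text
clock: 2.1
tcp_pos: [0.5542, 0.1396, 0.4589]
ee_rot: [[-0.241, 0.971, -0.001], [0.971, 0.241, 0.001], [0.001, -0.001, -1.0]]
ft_force: [1.2, 0.3, 0.5]
finger_gap: 0.0006
gripper_force: 0.0
```

Emit:
arm_command:
  increments:
    - [255, [-38.9, -1.3, 0], [0, 0, 0.0683]]
    - [255, [-38.9, -1.3, 0], [0, 0, 0.0683]]
    - [255, [-38.9, -1.3, 0], [0, 0, 0.0683]]
    - [255, [-38.9, -1.3, 0], [0, 0, 0.0683]]
    - [255, [-38.9, -1.3, 0], [0, 0, 0.0683]]
    - [255, [-38.9, -1.3, 0], [0, 0, 0.0683]]
    - [255, [0, 0, 0], [0, 0, 0]]
    - [255, [0, 0, 0], [0, 0, 0]]

```text
clock: 2.77
tcp_pos: [0.5625, -0.0939, 0.4595]
ee_rot: [[0.169, 0.986, -0.001], [0.986, -0.169, 0.0], [0.0, -0.001, -1.0]]
ft_force: [0.3, 0.1, -0.0]
finger_gap: 0.0006
gripper_force: 0.0
```

Emit:
arm_command:
  increments:
    - [255, [0, 0, 38], [0, 0, 0]]
    - [255, [0, 0, 38], [0, 0, 0]]
    - [255, [0, 0, 38], [0, 0, 0]]
    - [255, [0, 0, 38], [0, 0, 0]]
    - [255, [0, 0, 38], [0, 0, 0]]
    - [255, [0, 0, 38], [0, 0, 0]]
    - [255, [0, 0, 15], [0, 0, 0]]
    - [255, [0, 0, 0], [0, 0, 0]]

```text
clock: 3.43
tcp_pos: [0.5607, -0.088, 0.2117]
ee_rot: [[0.161, 0.987, -0.01], [0.987, -0.161, 0.004], [0.002, -0.011, -1.0]]
ft_force: [0.2, 0.4, 0.3]
finger_gap: 0.0009
gripper_force: 0.0
```

```bash
python3 - <<'E'
from h import *
a=eyes.camera('side')[120:300,140:380,::-1];b=eyes.camera('wrist')[:,:,::-1]
cv2.imwrite('pics/c2.png',np.hstack([cv2.resize(a,(440,330),interpolation=cv2.INTER_CUBIC),cv2.resize(b,(360,330))]))
E
```

```text
(no output)
```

View pics/c2.png

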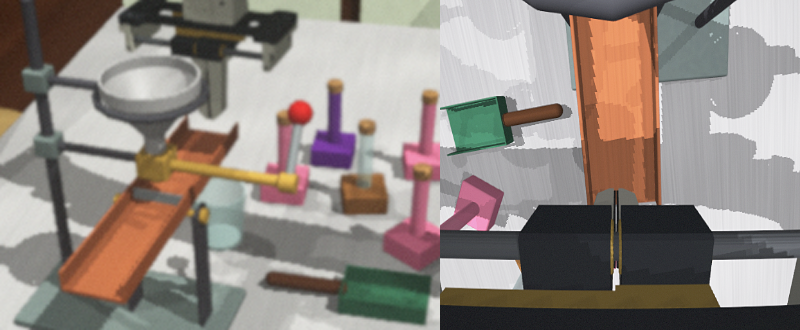

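The fingers are over the chute's right end and centred between its walls (wrist view, line at x=615, walls at 590 to 660). Now I push down.

Emit:
arm_command:
  increments:
    - [255, [0, 0, 10], [0, 0, 0]]
    - [255, [0, 0, 10], [0, 0, 0]]
    - [255, [0, 0, 8], [0, 0, 0]]
    - [255, [0, 0, 8], [0, 0, 0]]
    - [255, [0, 0, 8], [0, 0, 0]]
    - [255, [0, 0, 8], [0, 0, 0]]
    - [255, [0, 0, 8], [0, 0, 0]]
    - [255, [0, 0, 6], [0, 0, 0]]
    - [255, [0, 0, 5], [0, 0, 0]]
    - [255, [0, 0, 0], [0, 0, 0]]

```text
clock: 4.37
tcp_pos: [0.5623, -0.0928, 0.1444]
ee_rot: [[0.167, 0.986, -0.002], [0.986, -0.167, -0.0], [-0.0, -0.002, -1.0]]
ft_force: [-0.1, 0.2, 0.1]
finger_gap: 0.0003
gripper_force: 0.0
```

Emit:
arm_command:
  increments:
    - [255, [0, 0, 4], [0, 0, 0]]
    - [255, [0, 0, 4], [0, 0, 0]]
    - [255, [0, 0, 0], [0, 0, 0]]

```text
clock: 4.62
tcp_pos: [0.5628, -0.0929, 0.1371]
ee_rot: [[0.167, 0.986, -0.001], [0.986, -0.167, -0.0], [-0.0, -0.0, -1.0]]
ft_force: [0.7, 0.5, -1.1]
finger_gap: 0.0003
gripper_force: 0.0
```

```bash
python3 - <<'E'
from h import *
print(monitor.get_state()['ft_force'])
a=eyes.camera('side')[120:300,140:380,::-1];b=eyes.camera('wrist')[:,:,::-1]
cv2.imwrite('pics/c3.png',np.hstack([cv2.resize(a,(440,330),interpolation=cv2.INTER_CUBIC),cv2.resize(b,(360,330))]))
E
```

```text
[ 0.73799198  0.51059583 -1.08708709]
```

View pics/c3.png

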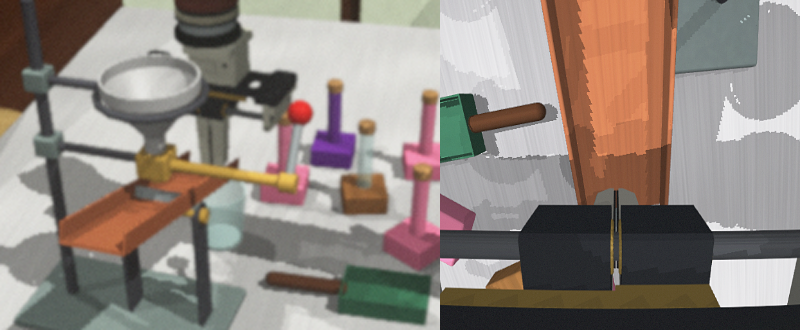

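The chute is tipping right end down: its left end has risen from (95,300) to (120,255). I push on until it meets the stop.

Emit:
arm_command:
  increments:
    - [255, [0, 0, 3], [0, 0, 0]]
    - [255, [0, 0, 2], [0, 0, 0]]
    - [255, [0, 0, 2], [0, 0, 0]]
    - [255, [0, 0, 0], [0, 0, 0]]

```text
clock: 5.05
tcp_pos: [0.5633, -0.0927, 0.132]
ee_rot: [[0.167, 0.986, 0.001], [0.986, -0.167, 0.001], [0.001, 0.001, -1.0]]
ft_force: [-1.8, 1.3, 8.0]
finger_gap: 0.0004
gripper_force: 3.7
```

Emit:
arm_command:
  increments:
    - [255, [0, 0, 1.5], [0, 0, 0]]
    - [255, [0, 0, 0], [0, 0, 0]]
    - [255, [0, 0, 0], [0, 0, 0]]
    - [255, [0, 0, 0], [0, 0, 0]]

```text
clock: 5.38
tcp_pos: [0.5633, -0.0927, 0.1317]
ee_rot: [[0.167, 0.986, 0.002], [0.986, -0.167, 0.001], [0.002, 0.002, -1.0]]
ft_force: [-4.2, 2.1, 14.4]
finger_gap: 0.0001
gripper_force: 6.7
```

```bash
python3 - <<'E'
from h import *
# predicted left end corners at stop for yaw -.1
s=eyes.get_calibration('side')
im=eyes.camera('side');im=cv2.resize(im[120:300,140:380,::-1],(800,600),interpolation=cv2.INTER_CUBIC)
yaw=-.1;S=np.array([.576,.049,0]);R=np.array([[np.cos(yaw),-np.sin(yaw),0],[np.sin(yaw),np.cos(yaw),0],[0,0,1]])
for a,col in((-.35,(0,255,0)),(-.28,(255,0,0))):
  for x in(-.03,.03):
    for y,h in((.16,.026),(.16,.008)):
      p=S+R@[x,y*np.cos(a)-h*np.sin(a),.155+y*np.sin(a)+h*np.cos(a)]; u=(proj(s,p)-[140,120])*800/240; cv2.circle(im,tuple(int(i) for i in u),4,col,2)
cv2.imwrite('pics/c4.png',im)
E
```

```text
(no output)
```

View pics/c4.png

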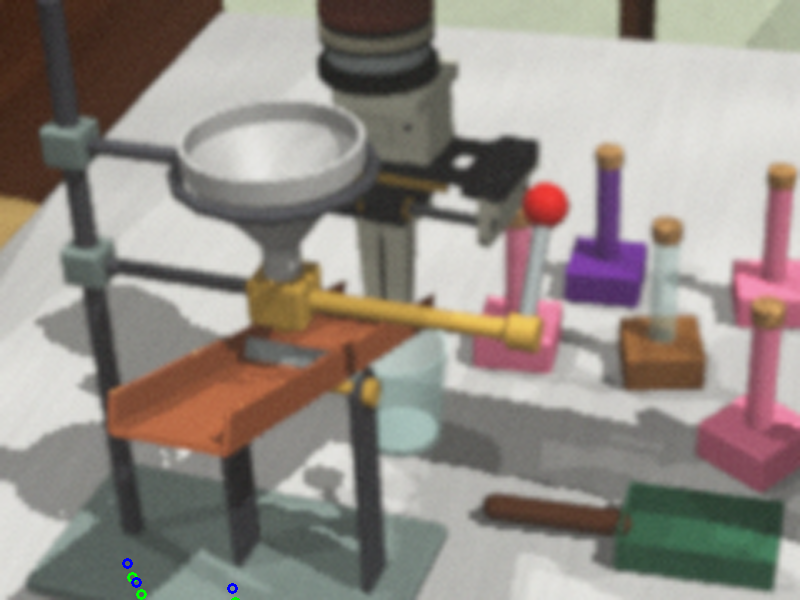

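Force rose to 14 N at TCP z = 0.132, which matches the geometry at the stop, so the chute is down. Next I rise straight up and go to the right of the knob.

Emit:
arm_command:
  increments:
    - [255, [0, 0, -20], [0, 0, 0]]
    - [255, [0, 0, -36], [0, 0, 0]]
    - [255, [0, 0, -38], [0, 0, 0]]
    - [255, [0, 0, -38], [0, 0, 0]]
    - [255, [0, 0, -38], [0, 0, 0]]
    - [255, [9.5, -31, 0], [0, 0, 0]]
    - [255, [9.5, -31, 0], [0, 0, 0]]
    - [255, [9.5, -31, 0], [0, 0, 0]]
    - [255, [9.5, -31, 0], [0, 0, 0]]
    - [255, [0, 0, 0], [0, 0, 0]]
    - [255, [0, 0, 13], [0, 0, 0]]
    - [255, [0, 0, 13], [0, 0, 0]]

```text
clock: 6.43
tcp_pos: [0.4476, -0.0345, 0.2737]
ee_rot: [[0.166, 0.986, 0.003], [0.986, -0.166, 0.0], [0.001, 0.003, -1.0]]
ft_force: [-0.5, 0.3, -0.4]
finger_gap: 0.0007
gripper_force: 0.0
```

```bash
python3 - <<'E'
from h import *
a=eyes.camera('side')[120:300,140:380,::-1];b=eyes.camera('wrist')[:,:,::-1]
s=monitor.get_state();print(s['tcp_pos'],s['ft_force'])
cv2.imwrite('pics/c5.png',np.hstack([cv2.resize(a,(440,330),interpolation=cv2.INTER_CUBIC),cv2.resize(b,(360,330))]))
E
```

```text
[ 0.44602889 -0.0345727   0.27180042] [ 0.32800959 -0.17448624  0.43359823]
```

View pics/c5.png

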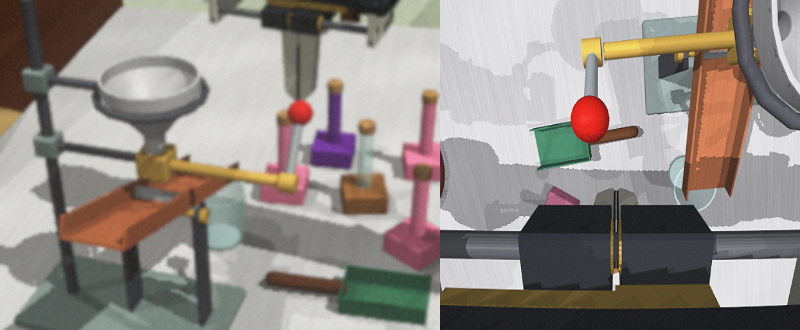

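The chute stays down, and the fingers are right of the knob (side view, knob at (300,112)). I push towards +y.

Emit:
arm_command:
  increments:
    - [255, [10, -0.7, 0], [0, 0, 0]]
    - [255, [10, -0.7, 0], [0, 0, 0]]
    - [255, [10, -0.7, 0], [0, 0, 0]]
    - [255, [10, -0.7, 0], [0, 0, 0]]
    - [255, [10, -0.7, 0], [0, 0, 0]]
    - [255, [10, -0.7, 0], [0, 0, 0]]
    - [255, [10, -0.7, 0], [0, 0, 0]]
    - [255, [10, -0.7, 0], [0, 0, 0]]
    - [255, [10, -0.7, 0], [0, 0, 0]]
    - [255, [10, -0.7, 0], [0, 0, 0]]
    - [255, [10, -0.7, 0], [0, 0, 0]]
    - [255, [0, 0, 0], [0, 0, 0]]

```text
clock: 7.53
tcp_pos: [0.4578, 0.0781, 0.2728]
ee_rot: [[0.163, 0.987, -0.0], [0.987, -0.163, 0.001], [0.001, -0.001, -1.0]]
ft_force: [-0.1, 0.9, -0.8]
finger_gap: 0.0004
gripper_force: 0.0
```

Now a gentle nudge to the stop, watching the force, then back off and up.

Emit:
arm_command:
  increments:
    - [255, [4, 0, 0], [0, 0, 0]]
    - [255, [3, 0, 0], [0, 0, 0]]
    - [255, [0, 0, 0], [0, 0, 0]]

```text
clock: 7.78
tcp_pos: [0.4591, 0.0823, 0.2731]
ee_rot: [[0.167, 0.986, 0.0], [0.986, -0.167, 0.0], [0.0, 0.0, -1.0]]
ft_force: [0.5, -0.0, 0.5]
finger_gap: 0.0001
gripper_force: 0.0
```

Emit:
arm_command:
  increments:
    - [255, [-15, 0, 0], [0, 0, 0]]
    - [255, [-20, 0, 0], [0, 0, 0]]
    - [255, [-10, 0, -30], [0, 0, 0]]
    - [255, [0, 0, -38], [0, 0, 0]]
    - [255, [0, 0, -38], [0, 0, 0]]
    - [255, [0, 0, 0], [0, 0, 0]]
    - [255, [0, 0, 0], [0, 0, 0]]

```text
clock: 8.37
tcp_pos: [0.4524, 0.0369, 0.3811]
ee_rot: [[0.168, 0.986, 0.005], [0.986, -0.168, 0.001], [0.002, 0.005, -1.0]]
ft_force: [0.1, -0.4, -1.3]
finger_gap: 0.0003
gripper_force: 0.0
```

```bash
python3 - <<'E'
from h import *
a=eyes.camera('side')[120:300,140:380,::-1];b=eyes.camera('wrist')[:,:,::-1]
s=monitor.get_state();print(s['tcp_pos'],s['ft_force'])
cv2.imwrite('pics/c6.png',np.hstack([cv2.resize(a,(440,330),interpolation=cv2.INTER_CUBIC),cv2.resize(b,(360,330))]))
E
```

```text
[0.45080469 0.03741328 0.37838251] [-0.38251328  0.35323451 -0.01217948]
```

View pics/c6.png

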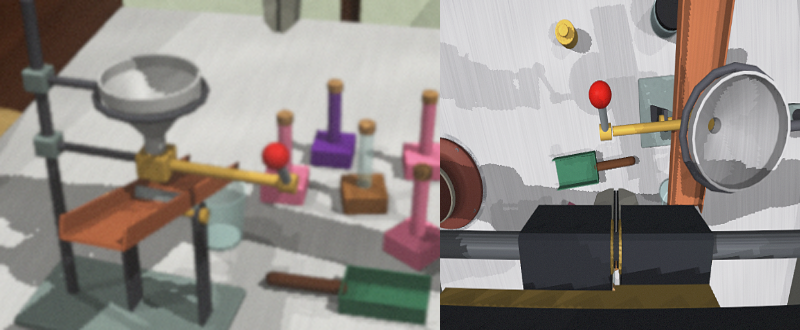

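The handle now leans left (side view, knob at (275,155)). The chute is still down, the arm is clear and nothing else has moved. I check the valve angle and the jars numerically before handing in.

```bash
python3 - <<'E'
from h import *
s=eyes.get_calibration('side');im=eyes.camera('side').astype(int)
m=(im[...,0]>150)&(im[...,1]<60)&(im[...,2]<60);m[:,:240]=0
y,x=np.nonzero(m[100:260,:340]);print('knob',x.mean(),y.mean()+100)
P=np.array([.4385,.0635,.212])
for a in(.45,.55,.65):print(a,proj(s,P+70e-3*np.array([.1*np.sin(a),np.sin(a),np.cos(a)])))
o=cv2.imread('pics/side0raw.png')[:,:,::-1].astype(int);d=np.abs(im-o).max(2)
# (col,row) boxes: capped jar body, mass, tube, scoop
for n,(u,v,w,h) in dict(cap=(175,310,48,55),mass=(300,340,32,42),tube=(322,182,35,58),scoop=(280,262,100,36)).items():print(n,np.median(d[v:v+h,u:u+w]),(d[v:v+h,u:u+w]>40).mean())
E
```

```text
knob 290.52525252525254 203.82828282828282
0.45 [293.25761183 197.34262995]
0.55 [292.18152543 200.86165096]
0.65 [291.16491458 204.60409642]
cap 6.0 0.09734848484848485
mass 5.0 0.0
tube 3.0 0.0
scoop 9.0 0.275
```

```bash
python3 -c "
from plant import env
print(env.hand_in())"
```

```text
the job is handed in; nothing more can be done
None
```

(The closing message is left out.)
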